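Set the nitrogen nozzle over the flask and turn the gas on

ROBOT

A 6-joint arm with a two-finger parallel gripper is mounted at the origin on the work surface. World frame = base frame: x ahead of the robot, y to its left, z up, the work surface at z = 0. Lengths are in m, angles in degrees, forces in N, time in s.
With the tool pointing down it reaches from about 0.3 to 0.825 m from the base axis. Payload 5.4 kg.
Tool frame: the origin (TCP) lies at the very end of the fingers, on their centre line; the grasp point (between the pads) lies grip_point_offset behind it (grip_point_offset is the distance from the TCP to the grasp point, in m); z points along the fingers, y is the line along which they close (so a half turn about z gives the same grasp; the last joint's range is limited). The gripper opens to 92 mm and grips with 3 to 60 N. Pads are 20 mm wide; open, the fingers measure 128 mm over their backs; the gripper's body (75 mm by 189 mm) begins 69 mm behind the grasp point.
Start: joints at [62.962, 9.076, 91.501, -0, 79.423, -12.038], TCP at [0.149, 0.555, 0.215] pointing down, gripper open.
Joint ranges: [-166.64, 166.64], [-54.1, 131.32], [10.49, 154.53], [-73.88, 253.88], [9.74, 151.15], [-171.62, 171.62]. Speed limits (degrees/s): [147.25, 147.25, 180, 180, 180, 180].

INTERFACE

Orientations are given as [roll, pitch, yaw] about the fixed x, y, z axes, in that order (R = Rz(yaw) Ry(pitch) Rx(roll)).
In Python, from bench import * gives the robot as it stands. Calls block until the motion is done:
- move_pose(position, orientation): joint-space move of the TCP to a pose.
- line_to(position, vel=0.15, frame=None, f_stop=None): straight line of the TCP; frame=None keeps the orientation; vel is the mean speed in m/s. With f_stop (N) it stops when the force on the tool has changed by that much, and returns True; else False.
- goto_joints(angles): joint-space move.
- command_gripper(opening, squeeze=None): finger opening in m; squeeze is the grip in N (None keeps the last); returns when the fingers have stopped.
- sleep(seconds).
- ik(position, orientation): joint angles nearest the present ones, or None.
- get_state(): the state.
- get_image(name): name is "scene" or "top" or "wrist"; returns a dict with "img" (420x560x3 uint8, red, green, blue), "mtx" (3x3 intrinsics, pixels), "k1" (the pictures are not rectified: a ray, as slopes to the right and down, at radius r is drawn at 1 + k1 r^2 times it, then the intrinsics apply), "rvec" (rotation vector, rad) and "tvec" (3), from world to camera coordinates, as OpenCV has them. Camera axes: x right, y down, z forward; pixel columns grow to the right and rows downward; lengths in m; the calibration is good to about 2 mm. A picture is of the moment at which its call begins. There is no depth.
A pose or a line that the arm cannot do raises PlanningError and nothing moves.
- finish_job(): hands the job in; it is judged then, once.
The state is a dict: "time": time; "joint_pos": joint angles; "dq": joint speeds; "joint_torque": joint torques, N m; "eef_pos": TCP position; "tcp_rot": TCP orientation; "wrist_force": force on the tool from outside, world axes, zero at the start; "wrist_torque": the same for the moment, N m; "width": finger opening in m; "grip_force": force on a finger pad.
Only numpy, scipy, OpenCV 4.12 (cv2) and the standard library are available. Lean on these libraries where they do the work, as an engineer would, in place of code of your own. Each camera call takes 0.05 s, during which the arm holds its last target. There are 200 camera calls.

TASK

Get the nitrogen drying stand ready for the conical flask: with the fingers, push its swinging arm round until the nozzle is centred above the mouth of the conical flask, and only then push the tap's lever fully open, in line with the pipe. Only push: the arm rests loosely on its post and must not be lifted, and the flask, the beaker, the dish and the small bottle stay where they stand.

Things in the scene. Friction and masses are not known exactly. Their poses are not given: they have to be found in the camera images.
- rig: Drying stand, fixed to the bench: white foot 90 mm across, steel post 22 mm thick (top 210 mm high), and a steel pipe (16 mm thick, axis 32 mm high) along the bench to the gas tap 300 mm away. The glassware stands in an arc on the robot's side of the post. Origin: on the bench at the post's axis; x square to the pipe, away from the glassware; y along the pipe, away from the tap; z up.
- pivot (a point): Point on the post's vertical axis, about which the arm swings, at the arm's middle height, 170 mm above the bench. Axes as rig.
- swing (a joint): Arm's angle about the post, rad, clockwise from above, -1.45 to 1.45. At 0 it points square to the pipe, to the robot's side; positive is away from the tap. It starts at 1.08 to 1.38, beyond all the glassware. Stiff (0.15 N m, 1.5 N at 100 mm): stays where left. The arm (0.5 kg with its collar) only rests on its post and can rise 35 mm if lifted.
- nozzle (a point): Lower tip of the nozzle, a 10 mm thick tube under the arm's outer end, 170 mm from the post's axis and 133 mm above the bench: it passes over all the glassware. The arm is a straight steel bar 12 mm wide, 16 mm tall, its middle 170 mm above the bench, free to be pushed between 25 and 155 mm from the post's axis; the nozzle's head is 20 mm thick.
- flask_mouth (a point): Centre of the conical flask's mouth, 116 mm above the bench, opening 36 mm across (rim 42 mm outside). It stands within 9 mm of the circle that the nozzle travels.
- flask: Conical flask of dark amber glass: 76 mm wide at the foot, narrowing to a 37 mm neck, 116 mm tall, 0.11 to 0.22 kg, loose on the bench. It is the only one of the three glass vessels with a narrow neck; they may stand in any order along the arc. Origin: centre of its underside, z up.
- beaker: Beaker of the same amber glass, straight walls, 72 mm across and 92 mm tall, loose. Origin: centre of its underside.
- dish: Shallow dish of the same amber glass, 88 mm across and 40 mm tall, loose. Origin: centre of its underside.
- bottle: Small white plastic bottle with a cap, 40 mm across and 85 mm tall, standing loose behind the pipe. Origin: centre of its underside.
- lever_pivot (a point): Point on the gas tap's vertical axis at the middle height of its lever (74 mm above the bench). The tap is a brass body 42 mm across and 54 mm tall at the other end of the pipe, 300 mm from the post.
- lever (a joint): Angle of the tap's lever about its vertical axis, rad, clockwise from above. It starts at 0 to 0.15: shut, crosswise to the pipe, pointing to the robot's side. 1.571: fully open, against a firm stop, lying above the pipe, in line with it, pointing to the post. Stiff (0.12 N m): stays where left.
- lever_tip (a point): Outer end of the tap's lever, 100 mm from its axis, on its middle line. The lever is a flat steel bar 16 mm wide and 12 mm thick (68 to 80 mm above the bench), free to be pushed between 25 and 100 mm from its axis; the pipe's top is 40 mm above the bench.
There are look-alikes about, which are no part of the job. Of the things that look like the bottle, the middle-sized one is meant.

How it is judged:
By the outcome, as a careful person would: the job done as asked, in the order asked, and still so for the second after the job is handed in, with the robot touching nothing.
It also fails if it takes over 53 s, if anything falls off the work surface, if the arm or the gripper's body presses on something with over 40 N, if the wrist force passes 120 N, or if a joint passes its speed limit or range.

## Working session

There is one attempt and no reset: what is moved stays moved. The work goes in short steps, each a Python script; the robot and the scene stay as the last script left them, time stands still between calls to the robot, and variables do not carry over. Pictures are saved under pics/ and viewed, at most 10 in all, crops included, and the job is handed in when it is done.

```bash
mkdir -p pics; cat > h.py <<'E'
from bench import *
import numpy as np, cv2, pickle
def snap(n,f):
    d=get_image(n); cv2.imwrite(f'pics/{f}.png',d['img'][:,:,::-1]); pickle.dump(d,open(f'pics/{f}.pkl','wb')); return d
def load(f): return pickle.load(open(f'pics/{f}.pkl','rb'))
def ray(d,u,v):
    K=np.array(d['mtx']);x=(u-K[0,2])/K[0,0];y=(v-K[1,2])/K[1,1]
    rd=np.hypot(x,y);r=rd
    for _ in range(30): r=rd/(1+d['k1']*r*r)
    s=r/rd if rd>0 else 1
    R=cv2.Rodrigues(np.array(d['rvec'],float))[0];t=np.array(d['tvec'],float).ravel()
    return -R.T@t, R.T@np.array([x*s,y*s,1])
def atz(d,u,v,z):
    o,r=ray(d,u,v); return o+r*(z-o[2])/r[2]
def proj(d,P):
    R=cv2.Rodrigues(np.array(d['rvec'],float))[0];p=R@np.array(P,float)+np.array(d['tvec'],float).ravel()
    x,y=p[:2]/p[2];s=1+d['k1']*(x*x+y*y);K=np.array(d['mtx'])
    return np.array([K[0,0]*x*s+K[0,2],K[1,1]*y*s+K[1,2]])
def big(f,g,x0,y0,x1,y1,s):
    cv2.imwrite(f'pics/{g}.png',cv2.resize(cv2.imread(f'pics/{f}.png')[y0:y1,x0:x1],None,fx=s,fy=s,interpolation=cv2.INTER_CUBIC))
E
python3 - <<'E'
from h import *
for n in('scene','top'):
    d=snap(n,n+'0'); print(n,ray(d,280,210),d['k1'],d['mtx'][0][0])
a=cv2.imread('pics/scene0.png');b=cv2.imread('pics/top0.png')
print(get_state())
E
```

```text
scene (array([1.01740587, 0.3687513 , 0.86409344]), array([-0.44487771, -0.39267626, -0.80492421])) 0.05642876721291321 498.93453661308996
top (array([ 0.50791614, -0.00320863,  0.86519143]), array([ 0.13581171,  0.02076719, -0.99054381])) 0.010307750289012752 406.94776735595286
{'time': 0.1, 'joint_pos': array([ 6.29630298e+01,  9.10984102e+00,  9.15648426e+01,  7.61584045e-05,
        7.94244190e+01, -1.20376408e+01]), 'dq': array([-0.01975019, -0.05625497, -0.16186801,  0.0271378 ,  0.03753128,
        0.11712413]), 'joint_torque': array([-7.22473997e-04, -3.86501849e+01, -3.22960174e+01,  7.02887401e-02,
        3.39258823e-02, -7.88017996e-05]), 'eef_pos': array([0.14856543, 0.55488094, 0.21371054]), 'tcp_rot': array([-1.79903092e+02, -2.07414646e-02,  1.65000639e+02]), 'wrist_force': array([ 0.13694305, -0.01383446, -0.34481253]), 'wrist_torque': array([ 0.04822725,  0.02290296, -0.01514658]), 'grip_force': 0.0, 'width': 0.09187261744158298}
```

View pics/top0.png

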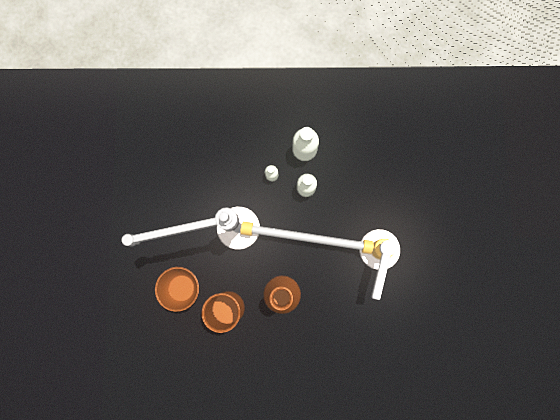

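View pics/scene0.png

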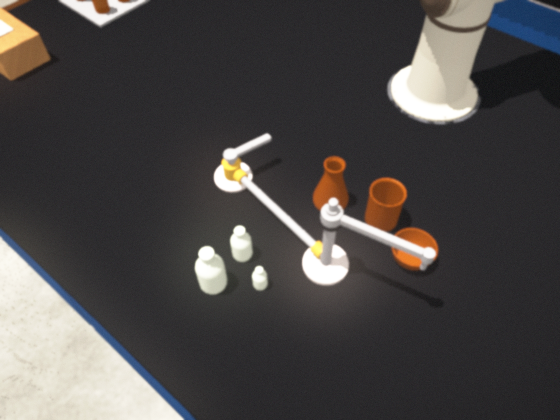

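The top view shows the post near (228,216), the arm running left to the nozzle head at (127,240), the tap near (381,248) with its lever down to (377,297), the flask at (282,297), the beaker at (222,313) and the dish at (178,289). Next I'll enlarge it.

```bash
python3 - <<'E'
from h import *
big('top0','t1',110,190,310,340,4); big('scene0','s1',200,120,450,300,3.2)
big('top0','t2',340,210,420,310,6)
E
```

```text
(no output)
```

View pics/t1.png

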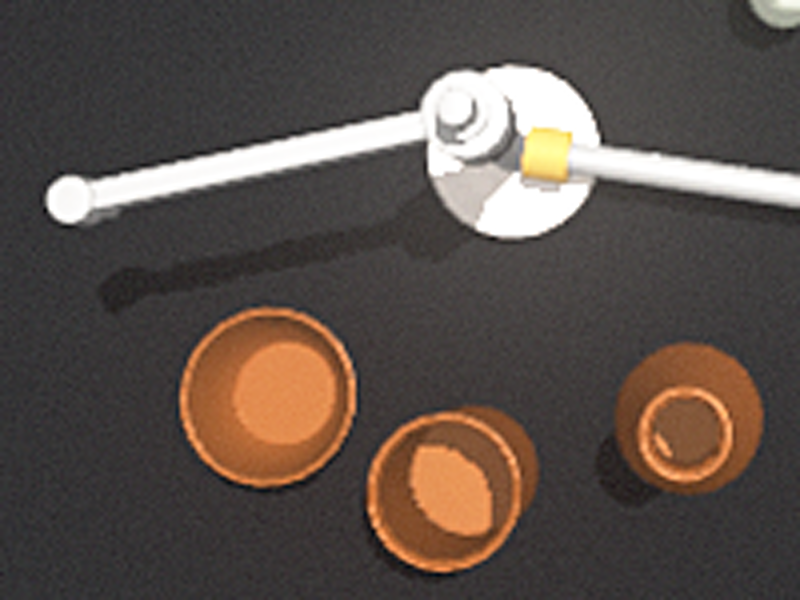

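View pics/s1.png

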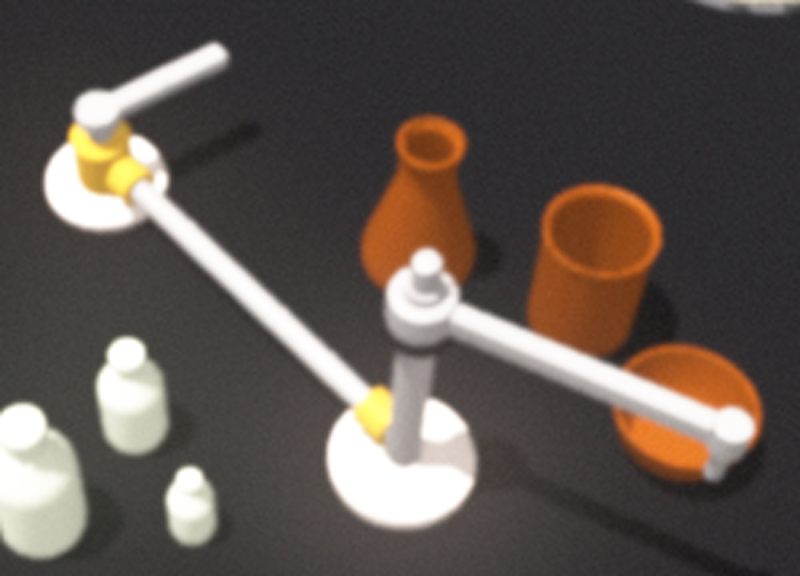

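View pics/t2.png

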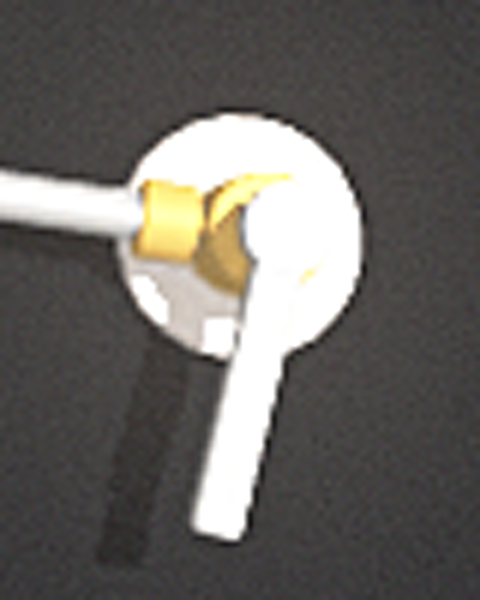

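```bash
cat > m.py <<'E'
from h import *
t=load('top0');s=load('scene0')
T=lambda U,V,z:atz(t,(U+.5)/4-.5+110,(V+.5)/4-.5+190,z)
T2=lambda U,V,z:atz(t,(U+.5)/6-.5+340,(V+.5)/6-.5+210,z)
S=lambda U,V,z:atz(s,(U+.5)/3.2-.5+200,(V+.5)/3.2-.5+120,z)
if __name__=='__main__':
    np.set_printoptions(precision=4,suppress=True)
    for n,p in dict(post=T(457,108,.21),foot=T(514,152,.008),postS=S(427,253,.21),footS=S(402,458,.008),head=T(72,199,.185),headS=S(733,422,.185),nozS=S(712,476,.133),
     mouth=T(686,434,.116),mouthS=S(431,142,.116),flaskfoot=T(689,418,.0),beak=T(445,491,.092),beakS=S(602,231,.092),dish=T(268,397,.04),
     tapfoot=T2(242,235,.006),tapfootS=S(106,180,.006),cap=T2(278,230,.085),capS=S(98,106,.085),tip=T2(218,535,.08),tipS=S(220,54,.08),
     dl=T(181,397,.04),dr=T(356,397,.04),b2=T2(0,0,0)).items(): print(n,p)
E
python3 m.py
```

```text
post [0.5869 0.1017 0.21  ]
foot [0.5878 0.1034 0.008 ]
postS [0.5813 0.1013 0.21  ]
footS [0.5841 0.1038 0.008 ]
head [0.5516 0.2668 0.185 ]
headS [0.551  0.2699 0.185 ]
nozS [0.551  0.2711 0.133 ]
mouth [0.45   0.0101 0.116 ]
mouthS [0.4473 0.0118 0.116 ]
flaskfoot [0.4492 0.0106 0.    ]
beak [0.4219 0.1225 0.092 ]
beakS [0.4194 0.1244 0.092 ]
dish [0.4618 0.2207 0.04  ]
tapfoot [ 0.5436 -0.1948  0.006 ]
tapfootS [ 0.54   -0.1929  0.006 ]
cap [ 0.5419 -0.1886  0.085 ]
capS [ 0.5413 -0.1898  0.085 ]
tip [ 0.4466 -0.1679  0.08  ]
tipS [ 0.4494 -0.1636  0.08  ]
dl [0.4618 0.2644 0.04  ]
dr [0.4619 0.1766 0.04  ]
b2 [ 0.6274 -0.1127  0.    ]
```

```bash
cat >> h.py <<'E'
P=np.array([.585,.1025]); TAP=np.array([.5418,-.1925])
def U(a): a=np.radians(a); return np.array([np.cos(a),np.sin(a)])
def pose(C,a,r,d,z,sg):  # sg=+1 pushes ccw, -1 cw; d = distance behind the bar's middle line
    return list(C+r*U(a)-sg*d*U(a+90))+[z],[180,0,a-90]
E
python3 - <<'E'
from h import *
import bench; print(getattr(bench,'grip_point_offset',None))
for C,r,z,sg,A in((P,.125,.15,1,(98,150,215)),(TAP,.07,.056,-1,(164,120,80))):
    for a in A: print(a,ik(*pose(C,a,r,.016 if sg>0 else .018,z,sg)))
command_gripper(0.0)
p,o=pose(P,101.5,.125,.05,.26,1)
move_pose(p,o)
line_to(p[:2]+[.15],vel=.15)
s=get_state();print(s['time'],s['eef_pos'],s['tcp_rot'],s['width'],s['wrist_force'])
snap('top','top1')
E
```

```text
0.0187
98 [ 1.03564711e+01  1.95928351e+01  8.64470420e+01 -2.54444375e-14
  7.39601228e+01  9.23564711e+01]
150 [ 6.83446465e+00  3.83975412e+00  1.04755570e+02 -2.54444375e-14
  7.14046762e+01  3.68344646e+01]
215 [ -9.30745684  -2.44214124 111.09943096   0.          71.34271028
 -44.30745684]
164 [-35.77058139   9.85604621 110.01798077   0.          60.12597301
 -19.77058139]
120 [-2.95726571e+01  1.04475990e+01  1.09332151e+02 -2.54444375e-14
  6.02202502e+01  3.04273429e+01]
80 [-2.52598407e+01  1.56577848e+01  1.03065727e+02 -2.54444375e-14
  6.12764884e+01  7.47401593e+01]
4.3583 [0.609854   0.23522495 0.1513213 ] [ 1.79996189e+02 -1.26488235e-01  1.15154060e+01] 0.0007471876634748063 [ 0.94399439 -0.03922504 -0.189467  ]
```

```bash
python3 - <<'E'
from h import *
p,o=pose(P,101.5,.125,.018,.15,1); line_to(p,vel=.08)
for a in list(range(114,205,13))+[207]:
    p,o=pose(P,a,.125,.016,.15,1); line_to(p,vel=.07,frame=o)
    s=get_state(); print(a,round(s['time'],2),s['wrist_force'].round(1))
for n in('top','scene'): snap(n,n+'2')
a=cv2.resize(cv2.imread('pics/top2.png')[200:350,180:330],None,fx=3.9,fy=3.9,interpolation=2)
cv2.imwrite('pics/t3.png',a)
big('scene2','s3',260,120,410,270,3.9)
cv2.imwrite('pics/c3.png',cv2.resize(np.hstack([cv2.imread('pics/t3.png'),cv2.imread('pics/s3.png')]),None,fx=.68,fy=.68))
E
```

```text
114 5.53 [-0.7 -0.2  0.4]
127 6.08 [ 0.6 -1.1  0.4]
140 6.64 [-0.1 -0.3 -0.2]
153 7.2 [-0.2 -0.4 -0.5]
166 7.76 [ 0.5  0.1 -0.8]
179 8.32 [-0.7  0.6  0.2]
192 8.88 [-0.2 -0.3 -0.1]
207 9.49 [0.2 0.4 0.5]
```

View pics/c3.png

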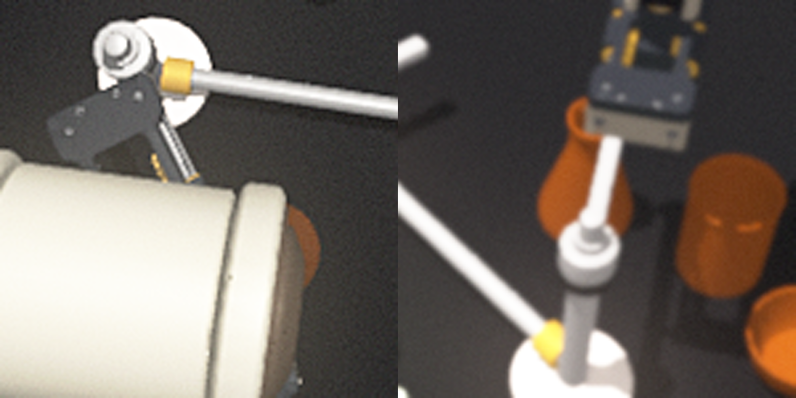

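The arm is following the finger and now points just short of the flask, but the gripper hides the nozzle. I'll go on slowly to 212° and then clear the view.

```bash
python3 - <<'E'
from h import *
p,o=pose(P,212,.125,.016,.15,1); line_to(p,vel=.02,frame=o)
p,o=pose(P,212,.125,.05,.15,1); line_to(p,vel=.1)
p[2]=.26; line_to(p,vel=.2)
j=get_state()['joint_pos'].copy(); print(j)
j[0]+=65; goto_joints(j)
print(get_state()['time'])
for n in('top','scene'): snap(n,n+'4')
big('top4','t4',200,200,310,330,4.5);big('scene4','s4',280,130,390,260,4.5)
cv2.imwrite('pics/c4.png',cv2.resize(np.hstack([cv2.imread('pics/t4.png'),cv2.imread('pics/s4.png')]),None,fx=.8,fy=.8))
E
```

```text
[-5.29580362e+00 -1.02782123e+01  1.05710745e+02 -4.70002411e-03
  8.46665655e+01 -3.72707225e+01]
13.275
```

View pics/c4.png

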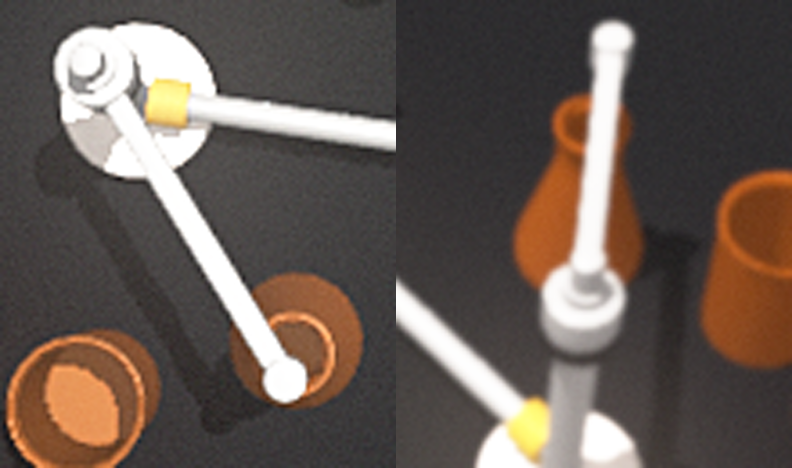

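The nozzle head is at (285,380) in the left half of the composite and at (612,40) in the right half, close to the flask mouth. I'll compute the angle.

```bash
python3 - <<'E'
from h import *
t=load('top4');s=load('scene4')
T=lambda U,V,z:atz(t,(U+.5)/3.6-.5+200,(V+.5)/3.6-.5+200,z)
S=lambda U,V,z:atz(s,(U+.5-396)/3.6-.5+280,(V+.5)/3.6-.5+130,z)
f=lambda p:(p.round(4),np.hypot(*(p[:2]-P)),np.degrees(np.arctan2(*(p[:2]-P)[::-1]))%360)
for n,p in dict(post=T(87,62,.21),headT=T(285,380,.185),headS=S(612,38,.185),mouthT=T(292,354,.116),mouthS=S(592,125,.116),postS=S(592,270,.21)).items(): print(n,*f(p))
E
```

```text
post [0.5866 0.1018 0.21  ] 0.0016927822128609104 336.8369779602401
headT [0.444  0.0127 0.185 ] 0.16720504269523104 212.49638778705716
headS [0.4459 0.0161 0.185 ] 0.1637400752817128 211.83205979770557
mouthT [0.4503 0.0108 0.116 ] 0.1629856623965311 214.23754420984315
mouthS [0.4484 0.0119 0.116 ] 0.16394062832255896 213.54990902991776
postS [0.59 0.11 0.21] 0.008994886810482246 55.94450653339736
```

```bash
python3 - <<'E'
from h import *
p,o=pose(P,212,.125,.05,.26,1)
j=get_state()['joint_pos'].copy(); j[0]-=65; goto_joints(j)
line_to(p[:2]+[.15],vel=.2,frame=o)
p,o=pose(P,213.8,.125,.030,.15,1); line_to(p,vel=.08,frame=o)
p,o=pose(P,213.8,.125,.016,.15,1); line_to(p,vel=.015)
p,o=pose(P,213.8,.125,.05,.15,1); line_to(p,vel=.1)
p[2]=.27; line_to(p,vel=.2)
p,o=pose(TAP,164.3,.07,.045,.27,-1); move_pose(p,o)
print(get_state()['time'])
for n in('top','scene'): snap(n,n+'5')
big('top5','t5',200,200,310,330,4.5);big('scene5','s5',280,130,390,260,4.5)
cv2.imwrite('pics/c5.png',cv2.resize(np.hstack([cv2.imread('pics/t5.png'),cv2.imread('pics/s5.png')]),None,fx=.8,fy=.8))
E
```

```text
19.7667
```

View pics/c5.png

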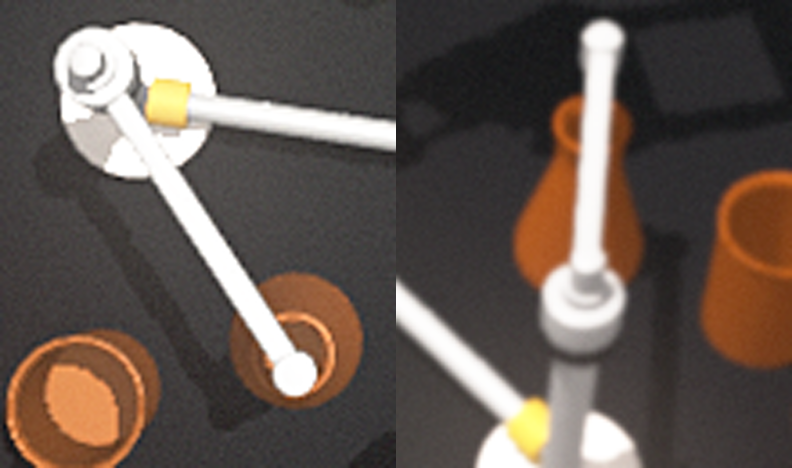

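The head has moved to (294,374) on the left and (603,38) on the right, about 4 to 5 mm. I'll check the angle numerically, and if it's good, push the lever.

```bash
python3 - <<'E'
from h import *
t=load('top5');s=load('scene5')
h=[atz(t,294.5/3.6-.5+200,374.5/3.6-.5+200,.185),atz(s,(603.5-396)/3.6-.5+280,38.5/3.6-.5+130,.185)]
an=[np.degrees(np.arctan2(*(p[:2]-P)[::-1]))%360 for p in h]; print(an)
assert abs(np.mean(an)-213.9)<.8
p,o=pose(TAP,164.3,.07,.045,.056,-1); line_to(p,vel=.15)
p,o=pose(TAP,164.3,.07,.022,.056,-1); line_to(p,vel=.08)
for a in (154,142,130,118,106,96,88,84):
    p,o=pose(TAP,a,.07,.018,.056,-1); line_to(p,vel=.06,frame=o)
    s=get_state(); print(a,s['wrist_force'].round(1))
p,o=pose(TAP,80,.07,.005,.056,-1)
q,_=pose(TAP,81.7,.07,.004,.056,-1)
print(line_to(q,vel=.02,f_stop=12)); s=get_state(); print(s['time'],s['wrist_force'].round(1),s['eef_pos'])
d=s['eef_pos'][:2]-TAP; print('behind',d@U(81.7),d@U(171.7))
E
```

```text
[np.float64(214.1709237429327), np.float64(213.46153560515327)]
154 [-0.4  0.   0. ]
142 [ 0.3 -0.2  0.2]
130 [-0.4  0.3  0.2]
118 [ 0. -1. -0.]
106 [-0.2  0.1 -0.4]
96 [-0.   0.1  0.5]
88 [-0.8  0.2 -0.2]
84 [-0.3  0.4 -0.1]
True
25.2667 [-0.4 -0.3  0.1] [ 0.53384869 -0.12084899  0.05517079]
behind 0.0697527024054761 0.01821129833850966
```

```bash
python3 - <<'E'
from h import *
p,o=pose(TAP,81.7,.06,.04,.056,-1); line_to(p,vel=.1)
line_to(p[:2]+[.27],vel=.2)
j=get_state()['joint_pos'].copy(); j[0]-=45; goto_joints(j)
print(get_state()['time'])
snap('top','top6');snap('scene','scene6')
big('top6','t6',150,120,416,316,3)
E
```

```text
28.3583
```

View pics/t6.png

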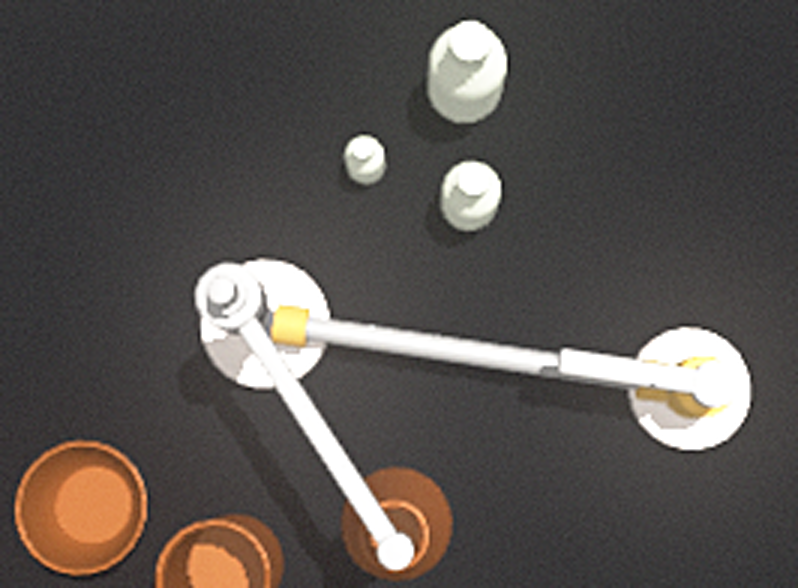

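The lever now lies above the pipe, from its cap at (712,384) to its tip at (562,363), and the glassware hasn't moved. I'll check the lever angle and hand in.

```bash
python3 - <<'E'
from h import *
t=load('top6'); f=lambda u,v,z:atz(t,(u+.5)/3-.5+150,(v+.5)/3-.5+120,z)[:2]
c=f(712,384,.085);e=f(562,363,.08);w=e-TAP; print(c,e,np.degrees(np.arctan2(w[1],w[0])),np.hypot(*w), 'pipe 81.7')
h=f(396,552,.185)-P; print(np.degrees(np.arctan2(h[1],h[0]))%360)
if abs(np.degrees(np.arctan2(w[1],w[0]))-81.7)<2.5: print(finish_job())
E
```

```text
[ 0.54239902 -0.19066458] [ 0.55594133 -0.09656855] 81.61437736470184 0.0969681383554245 pipe 81.7
214.29574094172142
the job is handed in; nothing more can be done
None
```

The job is handed in: the nozzle is above the flask mouth (within about 0.5° of swing, so 1–2 mm along its arc), then the tap lever was pushed to its stop in line with the pipe (81.6° measured, pipe 81.7°), and the glassware and bottle looked unmoved in the last picture.

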